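# Coating-thickness reading on a sloping console

## Robot

A 6-joint arm with a two-finger parallel gripper is mounted at the origin on the work surface. World frame = base frame: x ahead of the robot, y to its left, z up, the work surface at z = 0. Lengths are in mm, angles in degrees, forces in N, time in s.
With the tool pointing down it reaches from about 150 to 775 mm from the base axis. Payload 6.1 kg.
Tool frame: the origin (TCP) lies midway between the tips of the shut fingers; the grasp point (between the pads) lies 19 mm behind it (manip.grip_depth is the z of the grasp point in the tool frame, in mm); z points along the fingers, y is the direction in which the jaws open and shut (so a half turn about z gives the same grasp; the last joint's range is limited). The gripper opens to 85 mm and grips with 20 to 120 N. Pads are 22 mm wide; open, the fingers measure 114 mm over their backs; the gripper's body (76 mm by 85 mm) begins 54 mm behind the grasp point. The pads swing forward as they close: fully open they stand 13 mm farther back than shut.
Start: joints at [-69.385, 7.208, -2.269, 80.523, 0, 90], TCP at [184.838, -491.369, 231.295] pointing down, gripper open.
Joint ranges: [-155.77, 155.77], [-54.66, 111.73], [-72.52, 77.12], [-102.08, 115.82], [-83.92, 84.16], [-180, 180]. Speed limits (degrees/s): [136.94, 136.94, 172.46, 180, 180, 180].

## Interface

Orientations are given as a 3x3 rotation matrix whose columns are the frame's x, y, z axes.
In Python, from bench import manip, vision gives the robot as it stands.
- The arm moves only by the tool step_arm, never from a script. Its argument "commands" is a list of rows, each a list of 7 numbers: the opening, from 0 (shut) to 1 (fully open), then the shift along the tool's x, y, z in cm, then the turn, a rotation vector about the tool's x, y, z in rad. A call has 1 to 20 rows; each row is the pose to reach, as a shift and turn from the pose commanded when the call began, along the tool's axes at that moment; what a row does not reach only later rows make up. A row lasts 1/12 s, in which the tool goes at most 41.7 mm and 7.16 degrees, less where a joint would pass 70% of its speed; a pose out of reach is approached as far as the arm can. A call with a gripper value outside its range is refused whole. The fingers move at their own pace and stop on an object; "squeeze" is the grip in N (left out, the last holds). Time passes only in rows, so rows that repeat a pose let the fingers close. It gives the time, the measured TCP pose, the force and the opening at its end, in the units of the state.
- manip.get_state(): the state, without advancing time (a new reading comes with each control period).
- vision.get_image(name): name is "scene" or "side" or "wrist"; returns a dict with "frame" (400x640x3 uint8, blue, green, red), "fov_y" (degrees; the focal length in pixels is half the picture's height over the tangent of half this angle, whatever the lens; pixels are square), "cx", "cy" (the principal point, pixels), "D" ([k1, k2, p1, p2, k3] as OpenCV has them; the pictures are not rectified), "extrinsics" (4x4, takes a point from camera to world coordinates). Camera axes: x right, y down, z forward; pixel columns grow to the right and rows downward; lengths in mm; the calibration is good to about 2 mm. A picture is of the moment at which its call begins. There is no depth.
- manip.sign_off(): hands the job in, once; it reports no verdict.
The state is a dict: "time_s": time; "joints": joint angles; "joint_vel": joint speeds; "effort": joint torques, N m; "ee_pos": TCP position; "tcp_rot": TCP orientation; "force": force on the tool from outside, world axes, zero at the start; "torque": the same for the moment, N m; "grip_width": finger opening in mm.
Only numpy, scipy, OpenCV 4.12 (cv2) and the standard library are available. Lean on these libraries where they do the work, as an engineer would, in place of code of your own. Each camera call takes 0.05 s, during which the arm holds its last target. There are 200 camera calls.

## Task

Take the coating-thickness probe out of its bench stand, gripping its case lightly, and set its sprung tip square on the sloping face of the freshly coated grey console, inside the hand-drawn ring (the cross marks a spot already read). Press gently until the tip is pushed about half way in, and finish while still holding it there, steady, for the reading. Touch the fresh coating nowhere else and with nothing else, and leave the other things on the bench alone.

Things in the scene. Friction and masses are not known exactly. Their poses are not given: they have to be found in the camera images.
- probe: cordless coating-thickness probe, 0.13 kg, upright, its nose in one well of the stand. Grey case 92 mm tall; below it a steel sleeve 18 mm across, 28 mm long, and out of that the sprung steel tip, 8 mm across, 10 mm long when free. Origin: centre of the case's underside, which rests on the stand's top; z up along the probe, away from the tip. The free tip ends 38 mm below the origin.
- probe_grip (a point): on the probe's axis 50 mm above its origin, the middle of the case: rounded rectangle in section, 36 mm along the probe's x, 26 mm along its y, flat sides with dark grip inlays; a round black cap (22 mm across) ends 50 mm above this point. Made for a light grip: 15 N is plenty, over 30 N on each finger pad harms it.
- tip_end (a point): the end of the probe's sprung tip, on the probe's axis (it moves with the tip)
- tip (a joint): how far the sprung tip is pushed into the sleeve, m: 0 is free, 0.008 is bottomed. The spring starts to move at about 1.5 N and takes 0.75 N per mm more: 4.5 N half way, 7.5 N just before bottoming.
- ring_mark: white wax-pencil ring, 27 mm across outside and 22 mm inside, drawn on the lower half of the console's sloping face. Origin: the ring's centre, on the surface; z points out of the face (square to it), x up the slope, y along it.
- cross_mark: white wax-pencil cross, 30 mm, on the same face at the same height on the slope, at least 70 mm from the ring: a spot already read, only a mark. Origin and axes as for the ring.
- console: grey powder-coated sheet-steel console housing, fixed: 240 mm deep (its x), 340 mm wide (its y), 60 mm high in front and 147 mm at the back; its flat top face slopes up at 20 degrees from the front (low edge, towards the robot) to the back. Dark round and rectangular cut-outs in the upper half of the face. Origin: centre of its underside.
- stand: black plastic bench stand, fixed, 75 x 175 x 55 mm high (x, y, z), with two round upright wells of 22 mm, 45 mm deep, 55 mm either side of its middle along y. The probe stands in one and the marker in the other, either way round; the probe lifts straight out (its nose reaches 38 mm down). Origin: centre of its underside.
- marker: round paint marker, 20 mm across, 132 mm long, white with a black cap, standing in the other well of the stand; to be left alone. Origin: its lower end.
- caster_a: swivel caster lying on its side, 50 mm wheel and steel fork with a threaded stem, 104 mm long over all, 30 mm high; to be left alone. Origin under the wheel's centre.
- caster_b: a second caster, the same; to be left alone
- screwdriver: screwdriver with a black handle lying on the bench; to be left alone
Not all that is in view belongs to the job. Leave any blue or yellow look-alike of the probe alone.

How it is judged:
By the outcome, as a careful person would: the job done as asked, in the order asked, and still so for the second after the job is handed in, while the arm keeps its last pose, push and grip.
It also fails if it takes over 38 s, if anything falls off the work surface, if the arm or the gripper's body presses on something with over 40 N, if the wrist force passes 120 N, or if a joint passes its speed limit or range.

## Working session

There is one attempt and no reset: what is moved stays moved. The work goes in short steps, Python scripts to look and compute and a tool call to move; the robot and the scene stay as the last step left them, time stands still between calls to the robot, and variables do not carry over. Pictures are saved under pics/ and viewed, about 8 in all and at most 12, crops included, and the job is handed in when it is done.

Besides the shell and the picture viewer there is one more tool, called after "Emit:" in YAML: its name, and indented under it one key for each argument. step_arm: Moves the arm, as the interface text tells. Its arguments: {"type":"object","properties":{"commands":{"type":"array","items":{"type":"array","items":{"type":"number"}}},"squeeze":{"type":"number"}},"required":["commands"]}

```bash
ls; mkdir -p pics
cat > h.py <<'E'
import numpy as np, cv2
from bench import manip, vision
def K(im):
    h=im["frame"].shape[0]; f=h/2/np.tan(np.radians(im["fov_y"]/2))
    return np.array([[f,0,im["cx"]],[0,f,im["cy"]],[0,0,1.]])
def ray(im,uv):
    p=cv2.undistortPoints(np.array([[uv]],float),K(im),np.array(im["D"],float))[0,0]
    E=np.array(im["extrinsics"]); d=E[:3,:3]@[p[0],p[1],1]; return E[:3,3],d/np.linalg.norm(d)
def onz(im,uv,z):
    o,d=ray(im,uv); return o+d*(z-o[2])/d[2]
def proj(im,P):
    E=np.linalg.inv(np.array(im["extrinsics"])); 
    return cv2.projectPoints(np.array(P,float).reshape(-1,1,3),cv2.Rodrigues(E[:3,:3])[0],E[:3,3],K(im),np.array(im["D"],float))[0][:,0]
def tri(rs):
    A=0;b=0
    for o,d in rs:
        M=np.eye(3)-np.outer(d,d);A=A+M;b=b+M@o
    x=np.linalg.solve(A,b); return x,[float(np.linalg.norm((np.eye(3)-np.outer(d,d))@(x-o))) for o,d in rs]
def save(name,fn):
    im=vision.get_image(name); cv2.imwrite("pics/"+fn+".png",im["frame"]); np.save("pics/"+fn+".npy",im,allow_pickle=True); return im
def load(fn): return np.load("pics/"+fn+".npy",allow_pickle=True).item()
E
python3 - <<'E'
from h import *
np.set_printoptions(precision=2,suppress=True)
for n in("scene","side","wrist"):
    im=save(n,n+"0"); print(n,im["fov_y"],im["cx"],im["cy"],im["D"]);print(np.array(im["extrinsics"]))
print(manip.get_state(),manip.grip_depth)
cv2.imwrite("pics/both.png",cv2.resize(np.vstack([load("scene0")["frame"],load("side0")["frame"]]),None,fx=.75,fy=.75))
E
```

```text
pics
scene 52.59833761438135 324.16735809504314 201.03007864347504 [0.01 0.   0.   0.   0.  ]
[[ -0.84   0.34  -0.42 924.3 ]
 [  0.54   0.53  -0.65 672.41]
 [  0.    -0.77  -0.63 684.69]
 [  0.     0.     0.     1.  ]]
side 49.885719765862575 320.8637356129182 202.33528123117702 [-0.12  0.    0.    0.    0.  ]
[[ -0.94  -0.26   0.23 308.07]
 [ -0.35   0.72  -0.6  633.84]
 [ -0.01  -0.64  -0.77 820.35]
 [  0.     0.     0.     1.  ]]
wrist 58.44410979407748 316.6373093959438 204.66640196380223 [-0.05  0.    0.    0.    0.  ]
[[   0.35   -0.9    -0.27  255.49]
 [  -0.94   -0.34   -0.1  -464.89]
 [  -0.      0.29   -0.96  373.22]
 [   0.      0.      0.      1.  ]]
{'time_s': 0.15, 'joints': array([-69.38,   7.24,  -2.31,  80.52,   0.  ,  90.  ]), 'joint_vel': array([ 0.01, -0.2 ,  0.2 ,  0.07, -0.02, -0.05]), 'effort': array([ -0.  , -43.63,  35.32,   0.01,  -0.  ,   0.  ]), 'ee_pos': array([ 184.74, -491.09,  230.7 ]), 'tcp_rot': array([[ 0.94,  0.35, -0.  ],
       [ 0.35, -0.94,  0.  ],
       [ 0.  , -0.  , -1.  ]]), 'force': array([-0.2 ,  0.88, -0.68]), 'torque': array([ 0.01,  0.06, -0.  ]), 'grip_width': 85.6022745085931} -18.700000000000003
```

View pics/scene0.png

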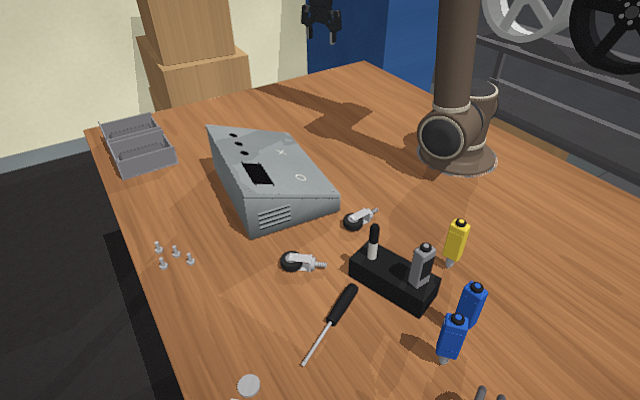

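View pics/side0.png

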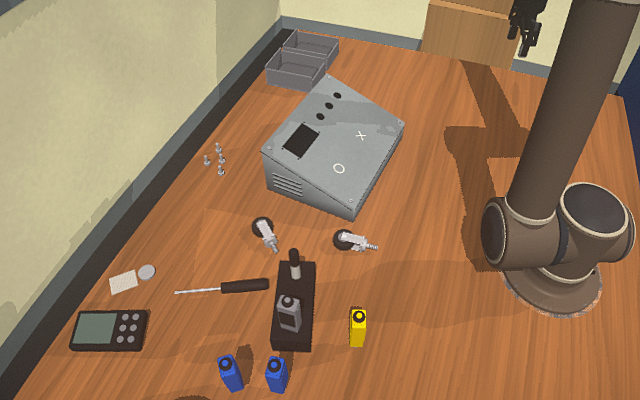

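Scene view: the ring is at (300,177) and the cross at (281,152). The grey probe in the stand is at (422,265). The look-alikes are yellow at (457,240) and blue at (471,303) and (453,337), standing on the bench. Side view: the ring is at (339,168), the cross at (361,135) and the grey probe at (289,310). Only the grey one is in the stand and has a grey case. I'll confirm it in an enlarged crop.

Run:
```python
from h import *
s=load("scene0")["frame"];d=load("side0")["frame"]
c=lambda f,u,v:cv2.resize(f[v:v+100,u:u+130],None,fx=3,fy=3,interpolation=cv2.INTER_CUBIC)
cv2.imwrite("pics/crop1.png",np.vstack([np.hstack([c(s,340,220),c(d,240,240)]),np.hstack([c(s,220,120),c(d,280,100)])]))
```

```text
(no output)
```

View pics/crop1.png

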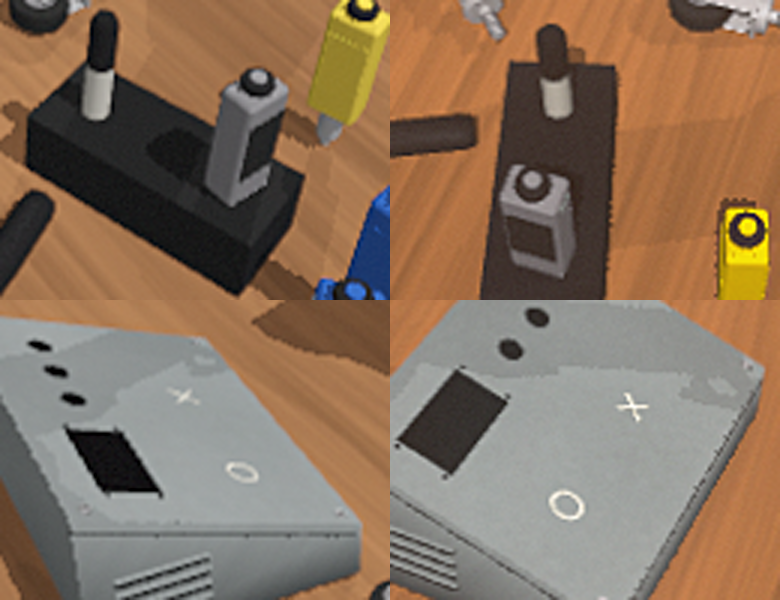

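The crop confirms it: the grey-cased probe with dark inlays and a black cap stands in the stand's well, near end. The cap is at scene (426,247) and side (288,300). Next I'll triangulate.

Run:
```python
from h import *
np.set_printoptions(precision=1,suppress=True)
s=load("scene0");d=load("side0")
S=lambda x,y,u,v:(u+x/3,v+y/3)
def cen(im,u,v,r=9):
    g=im["frame"][v-r:v+r+1,u-r:u+r+1].min(2).astype(float); w=np.clip(g-np.median(g)-25,0,None)
    y,x=np.mgrid[-r:r+1,-r:r+1]; return (u+(w*x).sum()/w.sum(),v+(w*y).sum()/w.sum())
P={}
for n,a,b in [("ring",cen(s,301,177),cen(d,339,168)),("cross",cen(s,281,152),cen(d,361,135)),
 ("cap",S(258,76,340,220),S(145,176,240,240)),("markertop",S(103,15,340,220),S(160,30,240,240)),
 ("edgeR",S(206,341,220,-180+100),S(365,72,280,100)),("edgeNear",S(358,524,220,20),S(0,0,0,0))]:
    if n[:4]=="edge":continue
    P[n],e=tri([ray(s,a),ray(d,b)]); print(n,a,b,P[n],e)
v=P["cross"]-P["ring"]; print(np.linalg.norm(v),np.degrees(np.arctan2(v[1],v[0])))
v=P["cap"]-P["markertop"]; print(np.linalg.norm(v[:2]),np.degrees(np.arctan2(v[1],v[0])))
```

```text
ring (np.float64(299.8151260504202), np.float64(176.42857142857142)) (np.float64(338.77351916376307), np.float64(168.12282229965157)) [525.8 -52.4  89. ] [1.392336797121601, 1.3923367971216174]
cross (np.float64(280.8175182481752), np.float64(151.7080291970803)) (np.float64(360.4993481095176), np.float64(134.9308996088657)) [ 511.2 -181.6   89.6] [0.07386754120648152, 0.07386754120643074]
cap (426.0, 245.33333333333334) (288.3333333333333, 298.6666666666667) [485.3 336.3 156.2] [0.7598819928956555, 0.7598819928955389]
markertop (374.3333333333333, 225.0) (293.3333333333333, 250.0) [520.2 232.2 142.4] [0.14744243145591007, 0.14744243145592204]
130.00313445786878 -96.43673773087258
109.71665551139249 108.54349234433312
```

Measured against the text: cap top z=156 (expected 155), marker top 142 (142), wells 110 mm apart (110), and ring and cross at equal heights. The console is yawed about -6.4°. Moving towards the stand now, with a small turn included to learn the sign of joint 6.

Emit:
step_arm:
  commands:
    - [1, 28.8, -34.0, -3, 0, 0, -0.2]
    - [1, 28.8, -34.0, -3, 0, 0, -0.2]
    - [1, 28.8, -34.0, -3, 0, 0, -0.2]
    - [1, 28.8, -34.0, -3, 0, 0, -0.2]
    - [1, 28.8, -34.0, -3, 0, 0, -0.2]
    - [1, 28.8, -34.0, -3, 0, 0, -0.2]
    - [1, 28.8, -34.0, -3, 0, 0, -0.2]
    - [1, 28.8, -34.0, -3, 0, 0, -0.2]
    - [1, 28.8, -34.0, -3, 0, 0, -0.2]
    - [1, 28.8, -34.0, -3, 0, 0, -0.2]
    - [1, 28.8, -34.0, -3, 0, 0, -0.2]
    - [1, 28.8, -34.0, -3, 0, 0, -0.2]

```text
time_s: 1.15
ee_pos: [335.8, -67.5, 261.6]
tcp_rot: [[0.843, 0.537, 0.001], [0.537, -0.843, 0.001], [0.002, -0.001, -1.0]]
force: [-0.1, -0.5, 0.3]
grip_width: 85.7
```

Run:
```python
from h import *
np.set_printoptions(precision=3,suppress=True)
s=manip.get_state();print(s["joints"],s["ee_pos"],s["tcp_rot"],s["time_s"])
R=s["tcp_rot"];print(R.T@(np.array([485,336,265])-s["ee_pos"]), np.degrees(np.arctan2(R[1,0],R[0,0])))
```

```text
[-11.454 -12.421 -17.074  85.299   0.097 136.035] [335.81  -67.533 261.593] [[ 0.843  0.537  0.001]
 [ 0.537 -0.843  0.001]
 [ 0.002 -0.001 -1.   ]] 1.15
[ 342.699 -260.113   -2.632] 32.51089674383911
```

Emit:
step_arm:
  commands:
    - [1, 34.3, -26, -0.3, 0, 0, -1.45]
    - [1, 34.3, -26, -0.3, 0, 0, -1.45]
    - [1, 34.3, -26, -0.3, 0, 0, -1.45]
    - [1, 34.3, -26, -0.3, 0, 0, -1.45]
    - [1, 34.3, -26, -0.3, 0, 0, -1.45]
    - [1, 34.3, -26, -0.3, 0, 0, -1.45]
    - [1, 34.3, -26, -0.3, 0, 0, -2.9]
    - [1, 34.3, -26, -0.3, 0, 0, -2.9]
    - [1, 34.3, -26, -0.3, 0, 0, -2.9]
    - [1, 34.3, -26, -0.3, 0, 0, -2.9]
    - [1, 34.3, -26, -0.3, 0, 0, -2.9]
    - [1, 34.3, -26, -0.3, 0, 0, -2.9]
    - [1, 34.3, -26, -0.3, 0, 0, -2.9]
    - [1, 34.3, -26, -0.3, 0, 0, -2.9]
    - [1, 34.3, -26, -0.3, 0, 0, -2.9]
    - [1, 34.3, -26, -0.3, 0, 0, -2.9]
    - [1, 34.3, -26, -0.3, 0, 0, -2.9]
    - [1, 34.3, -26, -0.3, 0, 0, -2.9]
    - [1, 34.3, -26, -0.3, 0, 0, -2.9]
    - [1, 34.3, -26, -0.3, 0, 0, -2.9]

```text
time_s: 2.82
ee_pos: [487.5, 330.1, 263.8]
tcp_rot: [[-0.997, 0.076, -0.001], [0.076, 0.997, -0.001], [0.001, -0.001, -1.0]]
force: [-0.5, 0.3, 0.4]
grip_width: 85.3
```

Emit:
step_arm:
  commands:
    - [1, 0, 0, 0, 0, 0, -0.5]
    - [1, 0, 0, 0, 0, 0, -0.5]
    - [1, 0, 0, 0, 0, 0, -0.5]
    - [1, 0, 0, 0, 0, 0, -0.5]
    - [1, 0, 0, 0, 0, 0, -0.5]

```text
time_s: 3.23
ee_pos: [487.5, 330.1, 263.9]
tcp_rot: [[-0.913, -0.408, -0.001], [-0.408, 0.913, -0.001], [0.001, -0.0, -1.0]]
force: [0.4, 0.6, 0.6]
grip_width: 85.7
```

Run:
```python
from h import *
np.set_printoptions(precision=3,suppress=True)
im=save("wrist","w1")
s=manip.get_state();print(s["joints"],s["ee_pos"],s["tcp_rot"],s["time_s"],s["force"])
```

```text
[34.115 14.553 10.772 86.261 -0.007 10.328] [487.476 330.184 263.918] [[-0.915 -0.403 -0.001]
 [-0.403  0.915 -0.001]
 [ 0.001 -0.    -1.   ]] 3.2833 [-0.5    0.046 -0.172]
```

View pics/w1.png

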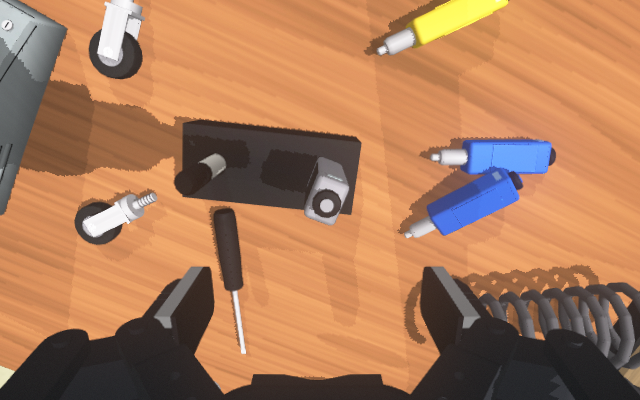

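The wrist view shows the probe's cap at (326,205) in the near well, the marker at (190,180) and the stand between (185,120) and (360,215). The yellow and blue look-alikes are lying on the bench. Now I'll measure the case's yaw from an enlarged crop.

Run:
```python
from h import *
np.set_printoptions(precision=1,suppress=True)
im=load("w1"); f=im["frame"]
cv2.imwrite("pics/c2.png",cv2.resize(f[145:235,290:370],None,fx=6.5,fy=6.5,interpolation=cv2.INTER_CUBIC))
c=onz(im,(326.5,205.5),155); print("cap z155",c)
d=load("side0");s=load("scene0")
print(tri([ray(im,(326.5,205.5)),ray(d,(288.3,298.7)),ray(s,(426,245.3))]))
for n,z,pts in [("stand",55,[(185,122),(360,137),(352,214)])]:
    P=[onz(im,p,z) for p in pts]; print(P, np.degrees(np.arctan2(*(P[1]-P[0])[[1,0]])))
```

```text
cap z155 [488.4 338.1 155. ]
(array([486.4, 337.3, 157.9]), [1.3139797260325872, 1.606966549505292, 0.7652824493487556])
[array([494.3, 192.9,  55. ]), array([438.4, 353.9,  55. ]), array([512.8, 381.1,  55. ])] 109.15795647738398
```

View pics/c2.png

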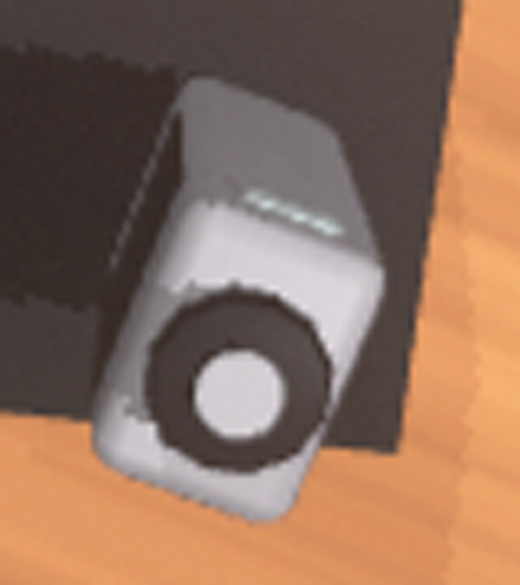

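Run:
```python
from h import *
np.set_printoptions(precision=2,suppress=True)
im=load("w1"); Q=lambda x,y:onz(im,(289.5+x/6.5,144.5+y/6.5),147)
a=lambda p,q:np.degrees(np.arctan2(*(Q(*q)-Q(*p))[[1,0]]))
print("short",a((225,207),(350,252)),a((130,470),(255,516)),"long+90",a((290,490),(378,285))+90-180,a((110,410),(180,235)))
for p,q in [((300,227),(185,492)),((335,385),(140,330))]: print(Q(*p),Q(*q),np.linalg.norm(Q(*p)-Q(*q)))
s=manip.get_state();R=s["tcp_rot"];print("tool y",np.degrees(np.arctan2(R[1,1],R[0,1])),s["grip_width"])
# cap outer black circle centre ~ at (240,380), top ring
c=onz(im,(289.5+240/6.5,144.5+385/6.5),155);print(c, R.T@(c-s["ee_pos"]))
# current TCP orientation
```

```text
short 94.02885109094395 92.87031202014661 long+90 -267.2353953901883 -177.16564234361138
[469.38 337.07 147.  ] [504.01 338.22 147.  ] 34.647028734508716
[484.8  348.77 147.  ] [488.03 325.33 147.  ] 23.664360883558775
tool y 113.78643152259659 85.72234914045055
[487.23 337.47 155.  ] [ -2.8    6.79 108.91]
```

Emit:
step_arm:
  commands:
    - [1, -0.3, 0.7, 3, 0, 0, 0.36]
    - [1, -0.3, 0.7, 6, 0, 0, 0.36]
    - [1, -0.3, 0.7, 8, 0, 0, 0.36]
    - [1, -0.3, 0.7, 9, 0, 0, 0.36]
    - [1, -0.3, 0.7, 11.5, 0, 0, 0.36]
    - [1, -0.3, 0.7, 14, 0, 0, 0.36]
    - [1, -0.3, 0.7, 16, 0, 0, 0.36]
    - [1, -0.3, 0.7, 17.0, 0, 0, 0.36]
    - [1, -0.3, 0.7, 17.5, 0, 0, 0.36]
    - [1, -0.3, 0.7, 17.5, 0, 0, 0.36]
    - [1, -0.3, 0.7, 17.5, 0, 0, 0.36]
  squeeze: 20

```text
time_s: 4.2
ee_pos: [487.8, 338.7, 90.5]
tcp_rot: [[-0.998, -0.058, 0.001], [-0.058, 0.998, 0.001], [-0.001, 0.001, -1.0]]
force: [-0.4, -0.1, 0.7]
grip_width: 85.2
```

Run:
```python
from h import *
np.set_printoptions(precision=3,suppress=True)
a=save("wrist","w2");b=save("side","s2")
s=manip.get_state();print(s["joints"],s["ee_pos"],s["tcp_rot"],s["time_s"],s["force"])
print(proj(b,s["ee_pos"]))
cv2.imwrite("pics/c3.png",np.hstack([cv2.resize(a["frame"],(480,300)),cv2.resize(b["frame"][230:350,230:350],(300,300))]))
```

```text
[34.776 16.437 -8.569 64.854  0.001 31.436] [487.998 338.868  90.921] [[-0.998 -0.058  0.002]
 [-0.058  0.998  0.001]
 [-0.002  0.001 -1.   ]] 4.3 [ 0.152 -0.244  0.527]
[[288.867 316.373]]
```

View pics/c3.png

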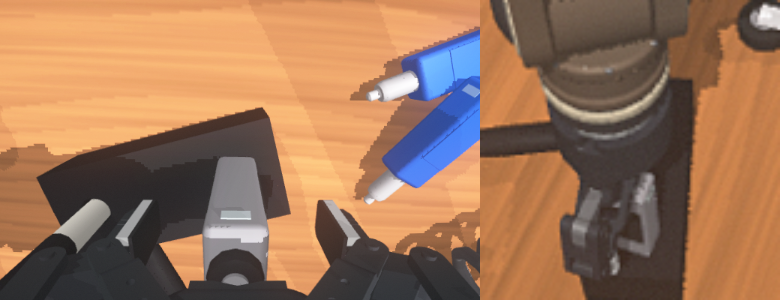

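The case is square to and centred between the pads: its top is at about (235,235) in the crop and the finger tips are at 150 and 325. Closing lightly.

Emit:
step_arm:
  commands:
    - [0, 0, 0, 0, 0, 0, 0]
    - [0, 0, 0, 0, 0, 0, 0]
    - [0, 0, 0, 0, 0, 0, 0]
    - [0, 0, 0, 0, 0, 0, 0]
    - [0, 0, 0, 0, 0, 0, 0]
    - [0, 0, 0, 0, 0, 0, 0]
    - [0, 0, 0, 0, 0, 0, 0]
    - [0, 0, 0, 0, 0, 0, 0]
    - [0, 0, 0, 0, 0, 0, 0]
    - [0, 0, 0, 0, 0, 0, 0]
    - [0, 0, 0, 0, 0, 0, 0]
    - [0, 0, 0, 0, 0, 0, 0]
    - [0, 0, 0, 0, 0, 0, 0]
    - [0, 0, 0, 0, 0, 0, 0]
  squeeze: 20

```text
time_s: 5.47
ee_pos: [487.2, 338.4, 89.5]
tcp_rot: [[-0.998, -0.058, 0.0], [-0.058, 0.998, 0.0], [-0.0, 0.0, -1.0]]
force: [-1.3, -0.1, 4.3]
grip_width: 25.9
```

Emit:
step_arm:
  commands:
    - [0, 0, 0, -0.3, 0, 0, 0]
    - [0, 0, 0, -0.8, 0, 0, 0]
    - [0, 0, 0, -1.3, 0, 0, 0]
    - [0, 0, 0, -2, 0, 0, 0]
    - [0, 0, 0, -3, 0, 0, 0]
    - [0, 0, 0, -4, 0, 0, 0]
    - [0, 0, 0, -5, 0, 0, 0]
    - [0, 0, 0, -6, 0, 0, 0]
    - [0, 0, 0, -7.5, 0, 0, 0]
    - [0, 0, 0, -9, 0, 0, 0]
    - [0, 0, 0, -10.5, 0, 0, 0]
    - [0, 0, 0, -12, 0, 0, 0]
    - [0, 0, 0, -13, 0, 0, 0]
    - [0, 0, 0, -13, 0, 0, 0]
    - [0, 0, 0, -13, 0, 0, 0]

```text
time_s: 6.72
ee_pos: [487.5, 338.5, 219.9]
tcp_rot: [[-0.998, -0.058, 0.001], [-0.058, 0.998, 0.001], [-0.001, 0.001, -1.0]]
force: [0.9, 1.1, -1.1]
grip_width: 25.7
```

Run:
```python
from h import *
np.set_printoptions(precision=3,suppress=True)
im=[save(n,n+"3") for n in("scene","side","wrist")]
s=manip.get_state();print(s["joints"],s["ee_pos"],s["tcp_rot"],s["time_s"],s["force"],s["grip_width"])
R=s["tcp_rot"]
# expected: origin of probe 55 when TCP ~91 => tip_end = TCP +(91-17)=74 along z
o=[]
for i in im[:2]:
    p=proj(i,[s["ee_pos"]+R@[0,0,74]])[0];print(p);u,v=int(p[0]),int(p[1])
    o.append(cv2.resize(i["frame"][v-60:v+20,u-40:u+40],(320,320),interpolation=cv2.INTER_CUBIC)); print("origin",u-40,v-60)
cv2.imwrite("pics/c4.png",np.hstack(o))
```

```text
[34.776 14.737  5.282 80.645 -0.001 31.445] [486.811 338.035 218.201] [[-0.998 -0.058 -0.001]
 [-0.058  0.998 -0.001]
 [ 0.001 -0.001 -1.   ]] 6.8667 [ 0.797 -0.584 -0.771] 25.76829543376219
[424.776 250.47 ]
origin 384 190
[287.615 302.901]
origin 247 242
```

View pics/c4.png

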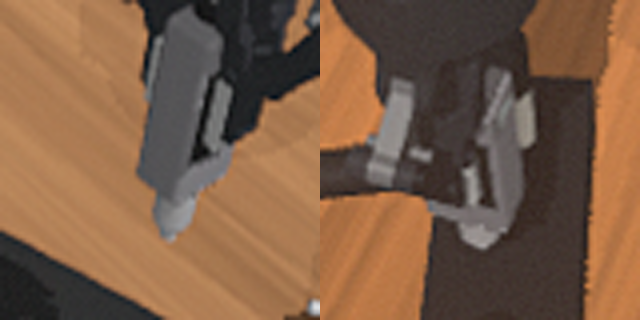

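The probe is held at width 25.8. Its tip shows at scene (426.5,250) and side (287.7,303.7), within 2 px of the prediction. Next is the hover pose square above the ring.

```bash
cat > goal.py <<'E'
from h import *
from scipy.spatial.transform import Rotation as Ro
np.set_printoptions(precision=3,suppress=True)
yaw=np.radians(-6.4);t=np.radians(20)
e=np.array([np.cos(yaw),np.sin(yaw),0]);n=np.array([*(-np.sin(t)*e[:2]),np.cos(t)]);xs=np.array([*(np.cos(t)*e[:2]),np.sin(t)])
G=np.column_stack([-xs,np.cross(-n,-xs),-n])
def go(P,L=72.5,h=0):
    s=manip.get_state();R=s["tcp_rot"];T=P+n*(L+h)
    print("T",T,"shift cm",R.T@(T-s["ee_pos"])/10,"rot",Ro.from_matrix(R.T@G).as_rotvec(),"now",s["ee_pos"],s["joints"],s["time_s"],s["force"])
E
python3 - <<'E'
from goal import *
go(np.array([525.8,-52.4,89]),h=60); print(G)
E
```

```text
T [480.765 -47.348 213.509] shift cm [  2.842 -38.438   0.509] rot [ 0.029 -0.35   0.168] now [486.811 338.035 218.201] [34.776 14.737  5.282 80.645 -0.001 31.445] 6.8667 [ 0.797 -0.584 -0.771]
[[-0.934  0.111  0.34 ]
 [ 0.105  0.994 -0.038]
 [-0.342  0.    -0.94 ]]
```

Emit:
step_arm:
  commands:
    - [0, 0, 0, -1, 0, 0, 0]
    - [0, 0, 0, -2.5, 0, 0, 0]
    - [0, 0, -1, -4, 0, 0, 0]
    - [0, 0, -3, -4, 0, 0, 0]
    - [0, 0.2, -5.5, -4, 0, 0, 0]
    - [0, 0.4, -8, -4, 0, 0, 0]
    - [0, 0.7, -11, -4, 0.003, -0.035, 0.017]
    - [0, 1.0, -14, -4, 0.006, -0.07, 0.034]
    - [0, 1.3, -17, -4, 0.009, -0.105, 0.05]
    - [0, 1.6, -20, -4, 0.012, -0.14, 0.067]
    - [0, 1.8, -23, -3.5, 0.015, -0.175, 0.084]
    - [0, 2.1, -26, -3, 0.017, -0.21, 0.1]
    - [0, 2.3, -29, -2.3, 0.02, -0.245, 0.118]
    - [0, 2.5, -32, -1.6, 0.023, -0.28, 0.134]
    - [0, 2.7, -34.5, -1, 0.026, -0.315, 0.15]
    - [0, 2.8, -36.5, -0.5, 0.029, -0.35, 0.168]
    - [0, 2.8, -37.7, 0.1, 0.029, -0.35, 0.168]
    - [0, 2.8, -38.3, 0.5, 0.029, -0.35, 0.168]
    - [0, 2.8, -38.4, 0.5, 0.029, -0.35, 0.168]
    - [0, 2.8, -38.4, 0.5, 0.029, -0.35, 0.168]

```text
time_s: 8.53
ee_pos: [481.5, -46.7, 214.3]
tcp_rot: [[-0.933, 0.112, 0.341], [0.105, 0.994, -0.037], [-0.343, 0.001, -0.939]]
force: [0.4, 0.6, -0.4]
grip_width: 25.6
```

Run:
```python
from goal import *
im=[save(n,n+"4") for n in("scene","side","wrist")]
go(np.array([525.8,-52.4,89]),h=60); s=manip.get_state();print(s["tcp_rot"],s["grip_width"])
R=s["tcp_rot"];o=[]
for i in im[:2]:
    p=proj(i,[s["ee_pos"]+R@[0,0,72.5],np.array([525.8,-52.4,89])]);print(p);u,v=map(int,p[0])
    o.append(cv2.resize(i["frame"][v-40:v+60,u-50:u+50],(300,300),interpolation=cv2.INTER_CUBIC)); print("origin",u-50,v-40)
print("wrist",proj(im[2],[s["ee_pos"]+R@[0,0,72.5],np.array([525.8,-52.4,89])]))
cv2.imwrite("pics/c5.png",np.vstack([np.hstack([*o]),cv2.resize(im[2]["frame"][:300],(600,281))]))
```

```text
T [480.765 -47.348 213.509] shift cm [ 0.142 -0.152  0.075] rot [0.001 0.002 0.001] now [482.001 -45.957 214.707] [ -5.255 -13.69  -27.257  56.331  -0.313   1.017] 8.6833 [ 1.64   0.224 -0.296]
[[-0.933  0.11   0.342]
 [ 0.104  0.994 -0.037]
 [-0.344  0.001 -0.939]] 25.515046868537144
[[306.808 155.955]
 [300.127 176.914]]
origin 256 115
[[346.759 152.839]
 [338.798 167.558]]
origin 296 112
wrist [[316.165 216.314]
 [314.121 189.725]]
```

View pics/c5.png

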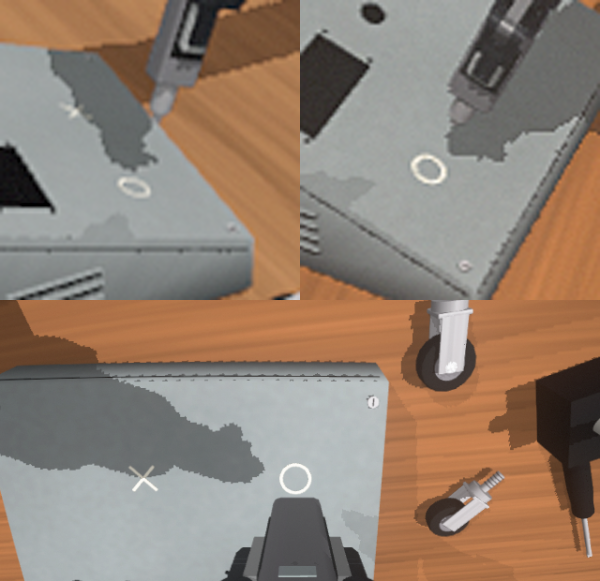

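The wrist view confirms the ring at (314.7,189.9), against a prediction of (314.1,189.7). The ring–cross line runs along the tool's y, so the tool is square. I'll average the state for a force baseline.

```bash
cat >> goal.py <<'E'
def avg(k=10):
    S=[]
    for _ in range(k): vision.get_image("side"); S.append(manip.get_state())
    p=np.mean([s["ee_pos"] for s in S],0); F=np.array([s["force"] for s in S]); R=S[-1]["tcp_rot"]
    print("t",S[-1]["time_s"],"pos",p,"sd",np.std([s["ee_pos"] for s in S],0),"F",F.mean(0),"sd",F.std(0),"F.n",(F@n).mean(),"w",S[-1]["grip_width"])
    tip=p+R@[0,0,72.5]; d=tip-RING; print("tip-ring in face axes (x up,y,n):",d@xs,d@np.cross(n,xs),d@n,"tilt",np.degrees(np.arccos(-R[:,2]@n)))
    return p
RING=np.array([525.8,-52.4,89])
E
python3 -c "
from goal import *
avg()"
```

```text
t 9.1833 pos [481.734 -46.236 214.422] sd [0.15  0.23  0.129] F [-0.109  0.029 -1.26 ] sd [0.452 0.523 0.327] F.n -1.1457981890418112 w 25.81220100080159
tip-ring in face axes (x up,y,n): 1.2217075791898726 1.2744666192269571 60.571111751988774 tilt 0.10680841930783466
```

Emit:
step_arm:
  commands:
    - [0, 0.1, -0.1, 1, 0, 0, 0]
    - [0, 0.1, -0.1, 2, 0, 0, 0]
    - [0, 0.1, -0.1, 3, 0, 0, 0]
    - [0, 0.1, -0.1, 4, 0, 0, 0]
    - [0, 0.1, -0.1, 4.6, 0, 0, 0]
    - [0, 0.1, -0.1, 5, 0, 0, 0]
    - [0, 0.1, -0.1, 5, 0, 0, 0]
    - [0, 0.1, -0.1, 5, 0, 0, 0]

```text
time_s: 9.85
ee_pos: [497.6, -49.4, 166.8]
tcp_rot: [[-0.933, 0.111, 0.341], [0.105, 0.994, -0.037], [-0.343, 0.001, -0.939]]
force: [-0.6, -0.0, -1.3]
grip_width: 25.9
```

Run:
```python
from goal import *
p=avg(4); im=[save(n_,n_+"5") for n_ in("scene","side")]
R=manip.get_state()["tcp_rot"];o=[]
for i in im:
    q=proj(i,[p+R@[0,0,72.5],RING,p+R@[0,0,62.5]]);print(q);u,v=map(int,q[1])
    o.append(cv2.resize(i["frame"][v-35:v+20,u-25:u+30],(385,385),interpolation=cv2.INTER_CUBIC)); print("origin",u-25,v-35)
cv2.imwrite("pics/c6.png",np.clip(np.hstack(o)*1.3,0,255))
```

```text
t 10.05 pos [497.856 -49.427 167.525] sd [0.051 0.003 0.164] F [ 0.253  0.153 -1.073] sd [0.256 0.305 0.329] F.n -1.0885920323929974 w 25.621723747955635
tip-ring in face axes (x up,y,n): 0.6545262877969745 -0.09951709611413942 10.900598440192553 tilt 0.1680038714705073
[[301.108 173.161]
 [300.127 176.914]
 [302.243 169.711]]
origin 275 141
[[340.112 164.836]
 [338.798 167.558]
 [341.541 162.46 ]]
origin 313 132[ WARN:0@9.110] global loadsave.cpp:1063 imwrite_ Unsupported depth image for selected encoder is fallbacked to CV_8U.
```

View pics/c6.png

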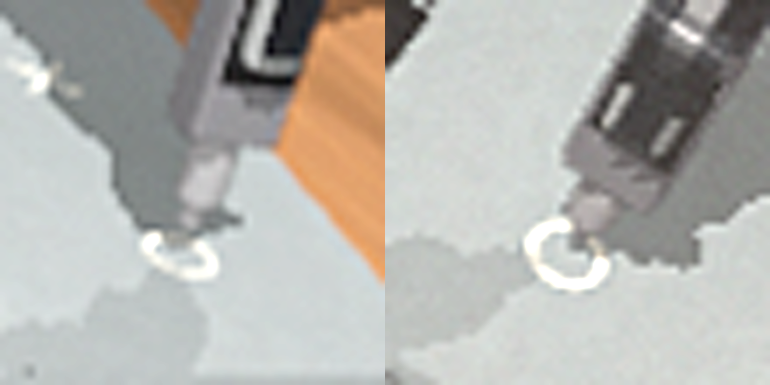

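The tip stands over the ring in both views: scene about (301,175), side about (340.4,167). Extended along its axis it lands within about 2 mm of the centre. The tip looks 3–4 mm nearer the face than predicted, so I'll approach in small steps on force.

Emit:
step_arm:
  commands:
    - [0, 0.05, 0, 0.1, 0, 0, 0]
    - [0, 0.05, 0, 0.2, 0, 0, 0]
    - [0, 0.05, 0, 0.3, 0, 0, 0]
    - [0, 0.05, 0, 0.4, 0, 0, 0]
    - [0, 0.05, 0, 0.5, 0, 0, 0]
    - [0, 0.05, 0, 0.5, 0, 0, 0]
    - [0, 0.05, 0, 0.5, 0, 0, 0]

```text
time_s: 10.73
ee_pos: [498.8, -49.5, 162.0]
tcp_rot: [[-0.933, 0.111, 0.341], [0.105, 0.994, -0.037], [-0.343, 0.001, -0.939]]
force: [0.1, -0.4, -1.5]
grip_width: 26.0
```

```bash
python3 -c "
from goal import *
avg(8)"
```

```text
t 11.1333 pos [498.848 -49.557 162.156] sd [0.012 0.009 0.035] F [-0.085  0.174 -1.153] sd [0.328 0.53  0.484] F.n -1.047758385250116 w 25.7845696991515
tip-ring in face axes (x up,y,n): -0.31476425308932887 -0.12095376910234282 5.513078459332328 tilt 0.1135612983291456
```

Emit:
step_arm:
  commands:
    - [0, 0, 0, 0.07, 0, 0, 0]
    - [0, 0, 0, 0.14, 0, 0, 0]
    - [0, 0, 0, 0.2, 0, 0, 0]
    - [0, 0, 0, 0.2, 0, 0, 0]
    - [0, 0, 0, 0.2, 0, 0, 0]

```text
time_s: 11.55
ee_pos: [499.5, -49.6, 160.2]
tcp_rot: [[-0.933, 0.111, 0.341], [0.105, 0.994, -0.037], [-0.343, 0.001, -0.939]]
force: [-0.5, -0.3, -1.2]
grip_width: 25.8
```

```bash
python3 -c "
from goal import *
avg(8)"
```

```text
t 11.95 pos [499.523 -49.624 160.272] sd [0.02  0.009 0.034] F [ 0.088  0.084 -1.291] sd [0.456 0.251 0.429] F.n -1.2400204665138954 w 25.739844331108866
tip-ring in face axes (x up,y,n): -0.32155924335474284 -0.11258718960778766 3.510699777844143 tilt 0.11325047612029629
```

Emit:
step_arm:
  commands:
    - [0, 0, 0, 0.07, 0, 0, 0]
    - [0, 0, 0, 0.14, 0, 0, 0]
    - [0, 0, 0, 0.2, 0, 0, 0]
    - [0, 0, 0, 0.2, 0, 0, 0]
    - [0, 0, 0, 0.2, 0, 0, 0]

```text
time_s: 12.37
ee_pos: [500.2, -49.7, 158.3]
tcp_rot: [[-0.933, 0.111, 0.341], [0.105, 0.994, -0.038], [-0.344, 0.001, -0.939]]
force: [-0.1, 0.0, -0.6]
grip_width: 25.6
```

```bash
python3 -c "
from goal import *
avg(8)"
```

```text
t 12.7667 pos [500.218 -49.697 158.396] sd [0.015 0.012 0.033] F [-0.088 -0.107 -1.267] sd [0.501 0.423 0.457] F.n -1.1652908853325803 w 25.982273905677925
tip-ring in face axes (x up,y,n): -0.30753625868015827 -0.10772610455465934 1.5096649382211655 tilt 0.11279069980455955
```

Emit:
step_arm:
  commands:
    - [0, 0, 0, 0.05, 0, 0, 0]
    - [0, 0, 0, 0.1, 0, 0, 0]
    - [0, 0, 0, 0.15, 0, 0, 0]
    - [0, 0, 0, 0.15, 0, 0, 0]
    - [0, 0, 0, 0.15, 0, 0, 0]

```text
time_s: 13.18
ee_pos: [500.7, -49.7, 156.9]
tcp_rot: [[-0.933, 0.111, 0.341], [0.105, 0.994, -0.037], [-0.344, 0.001, -0.939]]
force: [-0.3, 0.1, -0.8]
grip_width: 25.8
```

```bash
python3 -c "
from goal import *
avg(8)"
```

```text
t 13.5833 pos [500.719 -49.755 156.974] sd [0.016 0.006 0.025] F [-0.234  0.248 -1.113] sd [0.392 0.283 0.667] F.n -0.9573070252018995 w 25.606533202755152
tip-ring in face axes (x up,y,n): -0.3223856020425274 -0.1077242322187694 0.0006736805136698633 tilt 0.11142120030276932
```

Emit:
step_arm:
  commands:
    - [0, 0, 0, 0.05, 0, 0, 0]
    - [0, 0, 0, 0.1, 0, 0, 0]
    - [0, 0, 0, 0.15, 0, 0, 0]
    - [0, 0, 0, 0.15, 0, 0, 0]
    - [0, 0, 0, 0.15, 0, 0, 0]

```text
time_s: 14.0
ee_pos: [501.2, -49.8, 155.5]
tcp_rot: [[-0.933, 0.111, 0.341], [0.105, 0.994, -0.037], [-0.344, 0.001, -0.939]]
force: [0.4, -0.0, -0.8]
grip_width: 25.6
```

```bash
python3 -c "
from goal import *
avg(8)"
```

```text
t 14.4 pos [501.225 -49.822 155.562] sd [0.01  0.009 0.028] F [-0.034 -0.063 -1.112] sd [0.542 0.474 0.487] F.n -1.0354045249719654 w 25.55253580153852
tip-ring in face axes (x up,y,n): -0.3256318565680801 -0.12129841749744853 -1.5009244105032884 tilt 0.11003850507507174
```

Emit:
step_arm:
  commands:
    - [0, 0, 0, 0.05, 0, 0, 0]
    - [0, 0, 0, 0.1, 0, 0, 0]
    - [0, 0, 0, 0.15, 0, 0, 0]
    - [0, 0, 0, 0.15, 0, 0, 0]
    - [0, 0, 0, 0.15, 0, 0, 0]

```text
time_s: 14.82
ee_pos: [501.8, -49.9, 154.3]
tcp_rot: [[-0.933, 0.111, 0.342], [0.105, 0.994, -0.038], [-0.344, 0.001, -0.939]]
force: [0.0, 0.4, 0.8]
grip_width: 25.6
```

```bash
python3 -c "
from goal import *
avg(8)"
```

```text
t 15.2167 pos [501.805 -49.878 154.269] sd [0.018 0.01  0.026] F [-0.816  0.256  0.875] sd [0.263 0.339 0.464] F.n 1.1095270154440864 w 26.071870813958192
tip-ring in face axes (x up,y,n): -0.21251631441572977 -0.1123743144178277 -2.9153863786150485 tilt 0.11621965208370616
```

Contact: the net normal force is 2.3 N, about 1 mm of travel. Another 3 mm reaches half way.

Emit:
step_arm:
  commands:
    - [0, 0, 0, 0.05, 0, 0, 0]
    - [0, 0, 0, 0.1, 0, 0, 0]
    - [0, 0, 0, 0.15, 0, 0, 0]
    - [0, 0, 0, 0.2, 0, 0, 0]
    - [0, 0, 0, 0.25, 0, 0, 0]
    - [0, 0, 0, 0.3, 0, 0, 0]
    - [0, 0, 0, 0.3, 0, 0, 0]
    - [0, 0, 0, 0.3, 0, 0, 0]

```text
time_s: 15.88
ee_pos: [502.9, -50.0, 151.5]
tcp_rot: [[-0.933, 0.111, 0.342], [0.105, 0.994, -0.038], [-0.344, 0.001, -0.939]]
force: [-2.5, 0.2, 3.7]
grip_width: 25.5
```

Run:
```python
from goal import *
p=avg(14); im=[save(n_,n_+"6") for n_ in("scene","side")]
o=[]
for i in im:
    u,v=map(int,proj(i,[RING])[0])
    o.append(cv2.resize(i["frame"][v-35:v+20,u-25:u+30],(385,385),interpolation=cv2.INTER_CUBIC))
cv2.imwrite("pics/c7.png",np.clip(np.hstack(o)*1.3,0,255).astype(np.uint8))
```

```text
t 16.5833 pos [502.823 -50.    151.415] sd [0.01 0.01 0.03] F [-1.738  0.246  3.251] sd [0.522 0.557 0.467] F.n 3.6547218257329273 w 25.940171072559053
tip-ring in face axes (x up,y,n): -0.22529936123067626 -0.11854000592013833 -5.947481191891468 tilt 0.11655371857483515
```

View pics/c7.png

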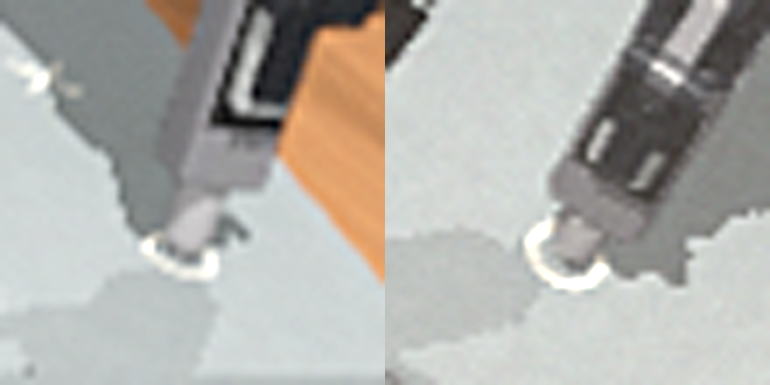

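The net force is 4.8 N (3.65 read plus 1.15 weight baseline), so about 4.3 mm of the 8 mm travel. It is steady, and the tip sits inside the ring in both views. Handing in.

```bash
python3 -c "
from bench import manip
print(manip.sign_off())"
```

```text
the job is handed in; nothing more can be done
None
```

I lifted the grey probe out of the stand with a 20 N grip, the gripper's minimum. I then set its tip square on the console's sloping face inside the ring and handed the job in at about 16.6 s, with the probe still held there.

**Last checks:**
- **Press:** the net force square to the face was about 4.8 N, which puts the tip roughly 4.2–4.4 mm in out of 8 mm. That is slightly past half way.
- **Squareness:** the tool's tilt was 0.1° off square, taking the face's slope as the 20° given and its direction from the ring and cross.
- **Position:** the computed tip position was within 0.3 mm of the ring's centre. The two camera views put it within about 2 mm, and the tip has 7 mm to spare inside the ring.
- **Grip:** the opening was steady at 25.5–26 mm on the 26 mm case.

**One disagreement:** contact came about 2 mm deeper than my triangulated surface height. The last close view before pressing had suggested the opposite, with the tip 3–4 mm nearer than predicted. I used the measured force to decide where to stop.

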